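# Take a glass plate from the dispenser and clamp it on the coating bed

## Robot

A 6-joint arm with a two-finger parallel gripper is mounted at the origin on a cart in front of the work surface, level with it; the furniture and walls round the work are solid. World frame = base frame: x ahead of the robot, y to its left, z up, the work surface at z = 0. Lengths are in m, angles in rad, forces in N, time in s.
With the tool pointing down it reaches from about 0.3 to 0.825 m from the base axis. Payload 5.4 kg.
Tool frame: the origin (TCP) lies on the mounting face of the last link; the fingertips stand 190 mm ahead of it and the grasp point (between the pads) lies manip.grasp_offset ahead of it (manip.grasp_offset is the distance from the TCP to the grasp point, in m); z points along the fingers, y is the direction in which the jaws open and shut (so a half turn about z gives the same grasp; the last joint's range is limited). The gripper opens to 92 mm and grips with 3 to 60 N. Pads are 20 mm wide; open, the fingers measure 128 mm over their backs; the gripper's body (75 mm by 189 mm) begins 69 mm behind the grasp point.
Start: joints at [-1.473, 0.158, 1.597, -0, 1.386, -0.21], TCP at [0.174, -0.548, 0.405] pointing down, gripper open.
Joint ranges: [-2.91, 2.91], [-0.94, 2.29], [0.18, 2.7], [-1.29, 4.43], [0.17, 2.64], [-3, 3]. Speed limits (rad/s): [2.57, 2.57, 3.14, 3.14, 3.14, 3.14].

## Interface

Orientations are given as a rotation vector (axis times angle).
In Python, from plant import manip gives the robot as it stands.
- The arm moves only by the tool drive_tool, never from a script. Its argument "moves" is a list of rows, each a list of 5 numbers: the shift along the tool's x, y, z in cm, then the turn about the tool's z in degrees, then the finger opening in cm, from 0 to 9.19. In form: [[dx, dy, dz, turn, jaw], ...]. A call has 1 to 8 rows; each row shifts and turns the commanded pose from where the row before left it, along the tool's axes as they then stand; what a row does not reach is not made up. A row lasts 1/10 s, in which the tool goes at most 50 mm and 8.59 degrees, less where a joint would pass 70% of its speed; a pose out of reach is approached as far as the arm can. A call is refused whole if a number of a shift passes 5 or a number of a turn 8.59, either way. A call with a gripper value outside its range is refused whole. The fingers move at their own pace and stop on an object; the grip force is fixed at half the most. Time passes only in rows, so rows that do not move let the fingers close. It gives the time, the measured TCP pose, the force and the opening at its end, in the units of the state.
- manip.read_state(): the state, without advancing time (a new reading comes with each control period).
- manip.capture(name): name is "scene" or "side" or "wrist"; returns a dict with "frame" (420x560x3 uint8, blue, green, red), "depth" (420x560 float32, m along the optical axis (not along the pixel's ray), 0 where there is no reading), "camera_matrix" (3x3 intrinsics, pixels), "k1" (the pictures are not rectified: a ray, as slopes to the right and down, at radius r is drawn at 1 + k1 r^2 times it, then the intrinsics apply), "view" (4x4, takes a point from world to camera coordinates). Camera axes: x right, y down, z forward; pixel columns grow to the right and rows downward; lengths in m; the calibration is good to about 2 mm. A picture is of the moment at which its call begins.
- manip.job_done(): hands the job in, once; it reports no verdict.
The state is a dict: "time_s": time; "joints": joint angles; "joint_velocities": joint speeds; "effort": joint torques, N m; "ee_pos": TCP position; "tool_rot": TCP orientation; "ft_force": force on the tool from outside, world axes, zero at the start; "ft_torque": the same for the moment, N m; "finger_gap": finger opening in m.
Only numpy, scipy, OpenCV 4.12 (cv2) and the standard library are available. Lean on these libraries where they do the work, as an engineer would, in place of code of your own. Each camera call takes 0.05 s, during which the arm holds its last target. There are 200 camera calls.

## Task

Get the coating bed ready for the next coat. Slide the top glass plate out over the dispenser's lip until it overhangs far enough to be taken, then pick it up, leaving the other plates in the dispenser. Lay it lengthways on the rail of the coating bed, push it fully home against the end stop, and only then swing the hold-down bail over so that it rests on the plate. Do not drop the plate or shift the things around the work.

Things in the scene. Friction and masses are not known exactly. Their poses are not given: they have to be found in the camera images.
- plate_top: Top one of four identical white opal-glass plates stacked in the dispenser, 120 x 50 x 4 mm, about 60 g. Origin at the centre of its underside (40 mm above the bench at the start); x along its length, y along its width, z up. Plates slide easily on each other. Slid out 50 mm toward the mouth it still lies stably on the stack; beyond 60 mm it tips.
- plate_2: The plate directly under plate_top, same size and axes, underside 36 mm above the bench. It stays in the dispenser.
- plate_3: Third plate of the stack, underside 32 mm above the bench. It stays in the dispenser.
- plate_4: Lowest plate of the stack, underside 28 mm above the bench. It stays in the dispenser.
- dispenser: Fixed plate dispenser: open-topped steel trough on a grey foot, 134 x 64 (77 over lugs) x 47 mm. Origin at the centre of its footprint on the bench, the stack centred over it, lengthways along x; mouth at -x, z up. Trough 53 mm wide inside; its side walls stand 3 mm above the top plate, so the plate's long edges are out of reach. The back wall (x = 63 mm) has a thumb notch 32 mm wide.
- mouth (a point): Middle of the dispenser's mouth, on the outer face of its lip (dispenser x = -64 mm), at the height of plate_top's underside (40 mm above the bench). The lip spans the mouth and rises to 38 mm: it holds the lower plates back, so that only plate_top can slide out over it, toward the dispenser's -x. Free bench lies before it.
- bed: Fixed coating bed: grey base plate 200 x 104 mm, top 12 mm above the bench, carrying an aluminium rail 34 mm wide (room for fingers at both sides), top 44 mm above the bench, from x = -50 mm to the stop at x = 60 mm. Origin at footprint centre (4 mm off the base plate's middle) on the bench; x along the rail toward the stop, z up. A plate at home has its origin at x = 0, y = 0, z = 44 mm.
- stop_face (a point): Middle of the end stop's face (bed x = 60 mm), 46 mm above the bench; axes as the bed. The stop is 56 mm high. Before it two guide cheeks, 53 mm high, leave a 55 mm gap for the 50 mm wide plate from bed x = 28 to 60 mm and flare to about 67 mm wide at x = 8 mm. A plate at home stands 10 mm past the rail's near end.
- bail (a joint): Angle of the hold-down bail, rad: 0 with its pad on a plate on the rail, growing as it swings up and back, 1.57 upright. It starts leaning back at 1.8 to 1.95 and stays so by its weight (120 g). Hinge axis along the bed's y at bed x = 74, z = 60 mm. Pulled forward to below 1.3 it falls by itself in about 1 s; with no plate it sinks below 0.
- bail_bar (a point): Middle of the bail's steel cross-bar (8 mm thick, 81 mm long, across the bed), 40 mm from the hinge: at about bed x = 87 mm, 98 mm above the bench when leaning back; bed x = 34 mm, 60 mm high when closed. A rubber pad 40 mm long reaches 12 mm below the bar when closed, toward bed -x when upright. Behind the open bar (+x side) is room for a finger.
- timer: White bench timer, 58 x 66 x 20 mm, origin at the centre of its underside. To be left alone.
- vial_0: Small clear vial with a white cap, 24 mm diameter, 56 mm high, origin at the centre of its underside. To be left alone.
- vial_2: A second such vial. To be left alone.
- tape_roll: Roll of paper tape lying flat, 90 mm diameter, 18 mm high, origin at the centre of its underside. To be left alone.

How it is judged:
On the way, in this order (a step that is already met when the one before it is completed fails the run):
1. the top plate has been slid 25 to 65 mm out over the lip and still lies flat on the stack (x of plate_top in the frame of dispenser between -0.065 and -0.025 m and z of plate_top in the frame of dispenser between 0.037 and 0.043 m and angle between plate_top's own z axis and vertical below 0.06 rad), for 0.2 s.
2. the top plate is in the fingers, clear of the dispenser (z of plate_top in the frame of dispenser above 0.06 m and contact force between the fingers and plate_top above 1 N), for 0.2 s.
3. the plate lies on the rail home against the stop while the bail is still open (x of plate_top in the frame of bed above -0.002 m and y of plate_top in the frame of bed between -0.004 and 0.004 m and z of plate_top in the frame of bed between 0.042 and 0.0465 m and angle between the x axis of plate_top and the x axis of bed, either way round below 0.06 rad and angle between plate_top's own z axis and vertical below 0.05 rad and value of joint bail above 1.2 rad), for 0.2 s.
At the end, for the whole second after the job is handed in: The plate lies flat on the rail, released and at rest, within 2 mm of the stop face, 4 mm of the centre line and 3 degrees of its direction; the bail is down (within 0.06 rad of level), its pad resting on the plate; the other three plates are within 8 mm of their places (x of plate_top in the frame of bed above -0.002 m and y of plate_top in the frame of bed between -0.004 and 0.004 m and z of plate_top in the frame of bed between 0.042 and 0.0465 m and angle between the x axis of plate_top and the x axis of bed, either way round below 0.06 rad and angle between plate_top's own z axis and vertical below 0.05 rad and value of joint bail below 0.06 rad and contact force between bail and plate_top above 0.15 N and velocity of joint bail below 0.05 rad/s and linear speed of plate_top below 0.01 m/s and distance of each of plate_2, plate_3, plate_4 from where it was at the start of the episode below 0.008 m); the robot touches nothing.
It fails at once if the plate is dropped onto the bench or the base plate (height (world z) of plate_top below 0.025 m).
It fails at once if a lower plate leaves its place by more than 15 mm (distance of any of plate_2, plate_3, plate_4 from where it was at the start of the episode above 0.015 m).
It fails at once if a bystander is shifted by more than 25 mm (distance of any of timer, vial_0, vial_2, tape_roll from where it was at the start of the episode above 0.025 m).
It also fails if it takes over 72 s, if anything falls off the work surface, if the arm or the gripper's body presses on something with over 40 N, if the wrist force passes 120 N, or if a joint passes its speed limit or range.

## Working session

There is one attempt and no reset: what is moved stays moved. The work goes in short steps, Python scripts to look and compute and a tool call to move; the robot and the scene stay as the last step left them, time stands still between calls to the robot, and variables do not carry over. Pictures are saved under pics/ and viewed, about 8 in all and at most 12, crops included, and the job is handed in when it is done.

Besides the shell and the picture viewer there is one more tool, called after "Request:" as name(argument=value, ...), one argument or row to a line, values as JSON. drive_tool: Moves the arm, as the interface text tells. Its arguments: {"type":"object","properties":{"moves":{"type":"array","items":{"type":"array","items":{"type":"number"}}}},"required":["moves"]}

```bash
ls; mkdir -p pics; cat > h.py <<'E'
import numpy as np, cv2
from plant import manip
def cap(n,f=None):
    c=manip.capture(n)
    if f: cv2.imwrite('pics/'+f,c['frame'])
    return c
def cloud(c):
    K=c['camera_matrix'];h,w=c['depth'].shape
    u,v=np.meshgrid(np.arange(w),np.arange(h))
    p=np.stack([u,v],-1).reshape(-1,1,2).astype(float)
    n=cv2.undistortPoints(p,K,np.array([c['k1'],0,0,0,0.])).reshape(h,w,2)
    d=c['depth'];P=np.dstack([n*d[...,None],d,np.ones_like(d)])
    W=P@np.linalg.inv(c['view']).T
    W=W[...,:3];W[d==0]=np.nan
    return W
def proj(c,p):
    q=np.asarray(c['view'])@np.append(p,1);x=q[:2]/q[2];x=x*(1+c['k1']*(x@x));K=c['camera_matrix']
    return K[:2,:2]@x+K[:2,2]
E
python3 - <<'E'
from h import *
print(manip.read_state(), manip.grasp_offset)
a=cap('scene','s1.png');b=cap('side','d1.png')
for c in(a,b):
    print(np.round(np.linalg.inv(c['view']),3),c['camera_matrix'],c['k1'])
np.savez('s1.npz',W=cloud(a),F=a['frame']);np.savez('d1.npz',W=cloud(b),F=b['frame'])
E
```

```text
pics
{'time_s': 0.0, 'joints': array([-1.47308490e+00,  1.59043537e-01,  1.59819920e+00, -1.63394001e-05,
        1.38620687e+00, -2.10104311e-01]), 'joint_velocities': array([ 1.89252675e-03, -7.45410197e-06,  1.09529813e-03, -5.27126528e-04,
       -1.06587064e-04, -8.90534760e-04]), 'effort': array([-1.07606284e-03, -3.85567617e+01, -3.22115600e+01,  6.99979579e-02,
        3.80071288e-02, -1.37627180e-04]), 'ee_pos': array([ 0.17416052, -0.54770479,  0.40373824]), 'tool_rot': array([-3.10262386e+00, -4.81329511e-01, -1.38566162e-04]), 'ft_force': array([-0.2031826 ,  0.35868423, -0.27610918]), 'ft_torque': array([ 0.00903822,  0.01774145, -0.00385086]), 'finger_gap': 0.09171701455956287} 0.1714
[[-0.802 -0.372  0.467 -0.055]
 [-0.597  0.521 -0.609  0.61 ]
 [-0.017 -0.768 -0.64   0.834]
 [ 0.     0.     0.     1.   ]] [[381.22289071   0.         275.14441795]
 [  0.         381.22289071 207.53350425]
 [  0.           0.           1.        ]] -0.05661108438968613
[[ 0.922 -0.235  0.308  0.065]
 [-0.387 -0.546  0.743 -1.203]
 [-0.006 -0.804 -0.595  0.939]
 [ 0.     0.     0.     1.   ]] [[438.66309872   0.         271.66239757]
 [  0.         438.66309872 208.42396782]
 [  0.           0.           1.        ]] -0.002854064406384479
```

View pics/s1.png

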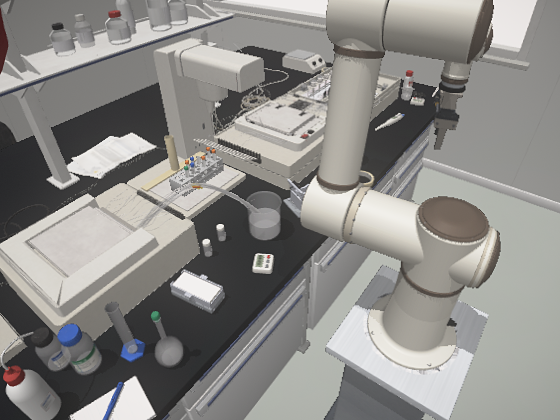

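View pics/d1.png

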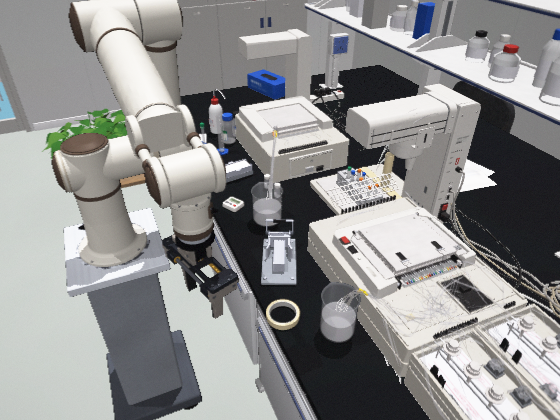

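The scene view shows the dispenser at about (197,290), the timer at (263,263) and the vials at (207,247) and (221,232). The side view shows the bed at about (280,255), with the bail at its far end (280,225), and the tape at (283,315). A beaker stands at (267,205).

```bash
python3 - <<'E'
from h import *
s=np.load('s1.npz');d=np.load('d1.npz')
for n,Z,pts in(('s',s,[(197,290),(263,263),(207,247),(221,232),(265,215)]),('d',d,[(237,170),(280,255),(280,225),(283,300),(267,205),(233,203),(338,310)])):
    for u,v in pts: print(n,u,v,np.round(Z['W'][v,u],3))
def rect(W,m,lab):
    P=W[m][:,:2].astype(np.float32);r=cv2.minAreaRect(P);print(lab,len(P),np.round(r[0],4),np.round(r[1],4),r[2], 'z',np.round(np.median(W[m][:,2]),4))
W=s['W'];vv,uu=np.mgrid[:420,:560]
box=(uu>160)&(uu<235)&(vv>260)&(vv<320)
z=W[...,2]
for a,b in((.005,.055),(.038,.049),(.042,.046)): rect(W,box&(z>a)&(z<b),('disp',a,b))
W=d['W'];z=W[...,2]
box=(uu>245)&(uu<312)&(vv>208)&(vv<292)
for a,b in((.006,.018),(.038,.048),(.049,.06),(.08,.13)): rect(W,box&(z>a)&(z<b),('bed',a,b))
a=cv2.resize(s['F'][255:330,150:240],None,fx=7,fy=7,interpolation=2);b=cv2.resize(d['F'][205:295,240:320],None,fx=6,fy=6,interpolation=2)
b=b[:525];a=a[:525,:630]
cv2.imwrite('pics/crop1.png',cv2.resize(np.hstack([a[:525],b[:525]]),(800,380)))
E
```

```text
s 197 290 [0.489 0.243 0.041]
s 263 263 [0.421 0.053 0.019]
s 207 247 [0.576 0.116 0.043]
s 221 232 [0.587 0.045 0.042]
s 265 215 [ 0.478 -0.035  0.109]
d 237 170 [0.501 0.199 0.045]
d 280 255 [ 0.461 -0.31   0.042]
d 280 225 [ 0.543 -0.125 -0.004]
d 283 300 [ 0.407 -0.456  0.017]
d 267 205 [ 0.497 -0.12   0.091]
d 233 203 [0.429 0.038 0.014]
d 338 310 [ 0.507 -0.576  0.059]
('disp', 0.005, 0.055) 1687 [0.5075 0.2554] [0.1371 0.221 ] 79.91503143310547 z 0.0426
('disp', 0.038, 0.049) 1015 [0.5199 0.2366] [0.177  0.0764] 1.6593990325927734 z 0.044
('disp', 0.042, 0.046) 720 [0.5204 0.2361] [0.1761 0.0736] 3.571427345275879 z 0.044
('bed', 0.006, 0.018) 1087 [ 0.4983 -0.247 ] [0.3224 0.1647] 73.64286041259766 z 0.0108
('bed', 0.038, 0.048) 427 [ 0.5012 -0.2148] [0.276  0.1372] 87.56647491455078 z 0.0428
('bed', 0.049, 0.06) 260 [ 0.5153 -0.1924] [0.2227 0.139 ] 80.2469711303711 z 0.0535
('bed', 0.08, 0.13) 136 [ 0.5205 -0.2453] [0.038  0.1537] 45.19086456298828 z 0.0987
```

View pics/crop1.png

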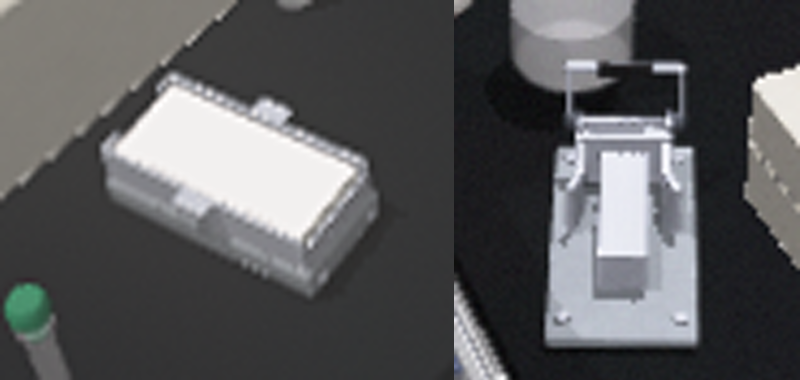

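```bash
python3 - <<'E'
from h import *
s=np.load('s1.npz');d=np.load('d1.npz')
def rect(W,m,lab):
    n,L,st,_=cv2.connectedComponentsWithStats(m.astype(np.uint8));m=L==1+np.argmax(st[1:,4])
    P=W[m][:,:2].astype(np.float32);r=cv2.minAreaRect(P);print(lab,len(P),np.round(r[0],4),np.round(r[1],4),round(r[2],2),'z',np.round(np.median(W[m][:,2]),4),'px',np.median(np.argwhere(m),0)[::-1]);return m
W=s['W'];vv,uu=np.mgrid[:420,:560];F=s['F'].min(2)
box=(uu>160)&(uu<235)&(vv>260)&(vv<320);z=W[...,2]
for t in(190,215,230): rect(W,box&(F>t)&(z>.038)&(z<.05),('plate',t))
W=d['W'];z=W[...,2];x,y=W[...,0],W[...,1]
box=(uu>245)&(uu<312)&(vv>208)&(vv<292)
reg=box&(abs(x-.46)<.09)&(y>-.45)&(y<-.13)
rect(W,reg&(z>.005)&(z<.2),'bed all');rect(W,reg&(z>.007)&(z<.016),'base')
rect(W,reg&(z>.040)&(z<.0475),'rail');
for i in np.argwhere(reg&(z>.085)): print(i[::-1],np.round(W[tuple(i)],3),end=';')
E
```

```text
('plate', 190) 756 [0.5002 0.236 ] [0.1228 0.075 ] 11.25 z 0.044 px [196. 286.]
('plate', 215) 684 [0.4995 0.2373] [0.1227 0.0514] 7.68 z 0.0439 px [196.5 286. ]
('plate', 230) 650 [0.4994 0.2368] [0.12   0.0501] 8.88 z 0.0439 px [196.5 286. ]
bed all 1827 [ 0.4628 -0.2956] [0.2042 0.1038] 65.84 z 0.0135 px [278. 258.]
base 952 [ 0.4629 -0.2956] [0.2042 0.1035] 65.87 z 0.0108 px [278. 269.]
rail 289 [ 0.4621 -0.2907] [0.1162 0.0533] 64.05 z 0.0429 px [279. 251.]
[266 219] [ 0.461 -0.202  0.102];[267 219] [ 0.464 -0.201  0.101];[268 219] [ 0.469 -0.198  0.097];[269 219] [ 0.469 -0.206  0.102];[270 219] [ 0.473 -0.205  0.1  ];[271 219] [ 0.475 -0.207  0.102];[272 219] [ 0.478 -0.209  0.102];[273 219] [ 0.483 -0.204  0.097];[274 219] [ 0.484 -0.21   0.101];[275 219] [ 0.487 -0.212  0.102];[276 219] [ 0.491 -0.209  0.098];[277 219] [ 0.493 -0.212  0.1  ];[278 219] [ 0.498 -0.209  0.096];[279 219] [ 0.501 -0.211  0.096];[280 219] [ 0.502 -0.216  0.099];[281 219] [ 0.506 -0.216  0.098];[282 219] [ 0.509 -0.216  0.097];[283 219] [ 0.511 -0.219  0.099];[284 219] [ 0.514 -0.22   0.099];[265 2
[... 1769 characters left out ...]
0.1  ];[290 221] [ 0.527 -0.236  0.098];[291 221] [ 0.532 -0.234  0.096];[292 221] [ 0.534 -0.236  0.096];[266 222] [ 0.459 -0.205  0.093];[273 222] [ 0.477 -0.22   0.099];[274 222] [ 0.479 -0.222  0.099];[275 222] [ 0.485 -0.217  0.093];[276 222] [ 0.486 -0.222  0.097];[277 222] [ 0.488 -0.226  0.099];[278 222] [ 0.49  -0.227  0.1  ];[279 222] [ 0.494 -0.226  0.097];[280 222] [ 0.497 -0.228  0.098];[281 222] [ 0.499 -0.231  0.1  ];[282 222] [ 0.502 -0.231  0.099];[283 222] [ 0.506 -0.23   0.097];[284 222] [ 0.509 -0.232  0.097];[285 222] [ 0.511 -0.235  0.098];[292 222] [ 0.533 -0.239  0.095];[266 223] [ 0.458 -0.208  0.092];[292 223] [ 0.532 -0.24   0.092];[266 224] [ 0.459 -0.206  0.086];
```

```bash
cat >> h.py <<'E'
from scipy.spatial.transform import Rotation as R
def pose():
    s=manip.read_state();M=R.from_rotvec(s['tool_rot']).as_matrix()
    return s['ee_pos'],np.degrees(np.arctan2(M[1,0],M[0,0])),M,s
def plan(x,y,ztip,yaw,jaw,vmax=4.,wmax=8.):
    """rows to put the fingertips at x,y,ztip with tool-x yaw (deg)"""
    p,psi,M,s=pose();D=np.array([x,y,ztip+.19])-p
    w=(yaw-psi+180)%360-180
    n=int(np.ceil(max(np.abs(D).max()*100/vmax*1.1,abs(w)/wmax,1)))
    rows=[];q=psi
    for i in range(n):
        c,t=np.cos(np.radians(q)),np.sin(np.radians(q));d=D*100/n
        rows.append([round(float(v),2) for v in(d[0]*c+d[1]*t,d[0]*t-d[1]*c,-d[2],-w/n,jaw)]);q+=w/n
    print('tip',np.round(p-[0,0,.19],4),'yaw',round(psi,2),'tilt',np.round(M[:,2],4),'F',np.round(s['ft_force'],2),'t',s['time_s'],'gap',round(s['finger_gap'],4));print(n,rows)
E
python3 - <<'E'
from h import *
c=cap('wrist');p,psi,M,s=pose();T=np.linalg.inv(c['view'])
print(np.round(M.T@(T[:3,3]-p),3),np.round(M.T@T[:3,:3],2),c['camera_matrix'],s['time_s'])
plan(.45,-.32,.21,65.9,9)
E
```

```text
[ 0.074 -0.001  0.019] [[ 0.   -0.96 -0.26]
 [ 1.    0.   -0.  ]
 [ 0.   -0.26  0.96]] [[340.84214791   0.         284.21976253]
 [  0.         340.84214791 212.44615662]
 [  0.           0.           1.        ]] 0.15
tip [ 0.1742 -0.5478  0.214 ] yaw 17.64 tilt [-2.0e-04  1.4e-03 -1.0e+00] F [-0.38 -0.22  0.07] t 0.15 gap 0.0918
8 [[4.15, -1.67, 0.05, -6.03, 9.0], [4.3, -1.22, 0.05, -6.03, 9.0], [4.41, -0.76, 0.05, -6.03, 9.0], [4.46, -0.3, 0.05, -6.03, 9.0], [4.47, 0.17, 0.05, -6.03, 9.0], [4.43, 0.64, 0.05, -6.03, 9.0], [4.33, 1.1, 0.05, -6.03, 9.0], [4.19, 1.55, 0.05, -6.03, 9.0]]
```

Request:
drive_tool(
  moves=[
    [4.15, -1.67, 0, -6, 9],
    [4.3, -1.22, 0, -6, 9],
    [4.4, -0.76, 0, -6, 9],
    [4.46, -0.3, 0, -6, 9],
    [4.47, 0.17, 0, -6, 9],
    [4.43, 0.64, 0, -6, 9],
    [4.33, 1.1, 0, -6, 9],
    [4.2, 1.55, 0, -6, 9],
  ],
)

```text
time_s: 0.95
ee_pos: [0.4516, -0.3192, 0.4045]
tool_rot: [-2.636, -1.708, 0.0]
ft_force: [0.6, -0.2, -0.4]
finger_gap: 0.0898
```

Request:
drive_tool(
  moves=[
    [0, 0, 0, 0, 9],
    [0, 0, 0, 0, 9],
    [0, 0, 0, 0, 9],
  ],
)

```text
time_s: 1.25
ee_pos: [0.4497, -0.3214, 0.4045]
tool_rot: [-2.641, -1.7, 0.001]
ft_force: [-0.0, -0.8, 0.5]
finger_gap: 0.09
```

```bash
python3 - <<'E'
from h import *
plan(.45,-.32,.21,65.9,9)
c=cap('wrist','w1.png');W=cloud(c);np.savez('w1.npz',W=W,F=c['frame'])
E
```

```text
tip [ 0.4497 -0.3214  0.2145] yaw 65.54 tilt [-6.e-04  0.e+00 -1.e+00] F [-0.02 -0.75  0.52] t 1.25 gap 0.09
1 [[0.14, -0.03, 0.45, -0.36, 9.0]]
```

View pics/w1.png

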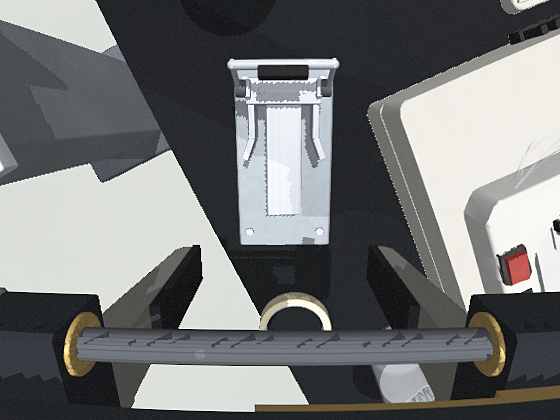

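The wrist view shows the whole bed: the rail spans columns 266–300 and rows 105–215, the stop is near row 103, the bail bar is at row 64, and the cheeks are on both sides.

```bash
python3 - <<'E'
from h import *
w=np.load('w1.npz');W=w['W'];x,y,z=W[...,0],W[...,1],W[...,2]
vv,uu=np.mgrid[:420,:560]
box=(uu>222)&(uu<345)&(vv>50)&(vv<248)&(z>.005)
def rect(m,lab):
    n,L,st,_=cv2.connectedComponentsWithStats(m.astype(np.uint8));m=L==1+np.argmax(st[1:,4])
    r=cv2.minAreaRect(W[m][:,:2].astype(np.float32));print(lab,m.sum(),np.round(r[0],4),np.round(r[1],4),round(r[2],2),np.round(np.median(z[m]),4));return r,m
r,_=rect(box&(z<.018),'base')
rr,m=rect(box&(uu>258)&(uu<308)&(vv>112)&(z>.038)&(z<.049),'rail')
a=np.radians(65.87)
for a in(np.radians(65.5),np.radians(66.)):
  ex=np.array([np.cos(a),np.sin(a)]);ey=np.array([-ex[1],ex[0]])
  c=np.array(r[0]);X=(W[...,:2]-c)@ex;Y=(W[...,:2]-c)@ey
  print('base X',np.percentile(X[box&(z<.016)&(z>.006)],[.3,99.7]),'Y',np.percentile(Y[box&(z<.016)],[.5,99.5]))
  print('rail nearX',np.percentile(X[m],[.2,99.8]),'Y',np.percentile(Y[m],[.5,50,99.5]))
  b=box&(z>.085);print('bar',np.median(X[b]),np.percentile(Y[b],[1,50,99]),np.median(z[b]))
# profile along rail centre
for v in range(56,135,2): print(v,np.round([X[v,283],Y[v,283],z[v,283]],4),end=';')
E
```

```text
base 8555 [ 0.4566 -0.3034] [0.1713 0.1046] 66.11 0.0126
rail 3445 [ 0.4612 -0.2933] [0.1019 0.0342] 65.98 0.0446
base X [-0.08491357  0.10594188] Y [-0.05155932  0.05184159]
rail nearX [-0.03956357  0.0619144 ] Y [-0.01669319 -0.00012935  0.01689588]
bar 0.09616931503826304 [-0.04131528 -0.0002123   0.04236821] 0.10203447917634806
base X [-0.08502091  0.10619255] Y [-0.05141388  0.05180087]
rail nearX [-0.03959543  0.06198277] Y [-0.01711239 -0.00010023  0.01677941]
bar 0.09604635054498353 [-0.04220904 -0.00099683  0.04154778] 0.10203447917634806
56 [0.1215 0.     0.001 ];58 [0.1195 0.     0.0009];60 [ 0.1014 -0.0003  0.1006];62 [ 0.0999 -0.0003  0.1007];64 [ 0.0982 -0.0003  0.1023];66 [ 0.0965 -0.0003  0.1038];68 [ 0.095  -0.0003  0.1036];70 [ 0.0933 -0.0003  0.1053];72 [ 0.0918 -0.0003  0.1055];74 [ 0.0903 -0.0002  0.1058];76 [ 0.0888 -0.0002  0.1059];78 [ 0.0877 -0.0002  0.102 ];80 [ 0.0865 -0.0002  0.0997];82 [0.0892 0.     0.0577];84 [0.0875 0.     0.057 ];86 [0.0858 0.     0.0573];88 [0.0841 0.0001 0.0564];90 [0.0822 0.0001 0.0575];92 [0.0805 0.0001 0.0569];94 [0.0788 0.0001 0.0563];96 [0.077  0.0001 0.0557];98 [0.0752 0.0001 0.0565];100 [0.0734 0.0002 0.0555];102 [0.0716 0.0002 0.0568];104 [0.0699 0.0002 0.0532];106 [0.0684 0.0003 0.0454];108 [0.0666 0.0003 0.0431];110 [0.0647 0.0003 0.0439];112 [0.0628 0.0003 0.0452];114 [0.061  0.0003 0.0448];116 [0.0591 0.0003 0.0433];118 [0.0572 0.0003 0.0455];120 [0.0553 0.0004 0.0448];122 [0.0534 0.0004 0.0444];124 [0.0515 0.0004 0.044 ];126 [0.0496 0.0004 0.0434];128 [0.0477 0.0004 0.0457];130 [0.0458 0.0005 0.0454];132 [0.0439 0.0005 0.0448];134 [0.0419 0.0005 0.0445];
```

```bash
python3 - <<'E'
from h import *
plan(.47,.232,.21,9,9)
s=np.load('s1.npz')['W']
for p in[(157,318),(168,350),(115,312),(130,350),(70,335),(200,205),(265,195),(110,215),(185,225)]:print(p,np.round(s[p[1],p[0]],3))
m=(s[...,2]>.13)&(s[...,0]>.25)&(s[...,0]<.75)&(abs(s[...,1])<.45);P=s[m];print(len(P),P.min(0),P.max(0))
E
```

```text
tip [ 0.4496 -0.3216  0.2145] yaw 65.5 tilt [-5.e-04 -0.e+00 -1.e+00] F [-0.28 -0.15  0.47] t 1.3 gap 0.0903
16 [[3.2, -1.32, 0.03, 3.53, 9.0], [3.11, -1.51, 0.03, 3.53, 9.0], [3.02, -1.7, 0.03, 3.53, 9.0], [2.9, -1.88, 0.03, 3.53, 9.0], [2.78, -2.06, 0.03, 3.53, 9.0], [2.65, -2.23, 0.03, 3.53, 9.0], [2.51, -2.39, 0.03, 3.53, 9.0], [2.36, -2.54, 0.03, 3.53, 9.0], [2.2, -2.68, 0.03, 3.53, 9.0], [2.03, -2.81, 0.03, 3.53, 9.0], [1.85, -2.93, 0.03, 3.53, 9.0], [1.67, -3.03, 0.03, 3.53, 9.0], [1.48, -3.13, 0.03, 3.53, 9.0], [1.28, -3.22, 0.03, 3.53, 9.0], [1.08, -3.29, 0.03, 3.53, 9.0], [0.88, -3.35, 0.03, 3.53, 9.0]]
(157, 318) [0.416 0.402 0.17 ]
(168, 350) [0.41  0.408 0.057]
(115, 312) [0.498 0.446 0.17 ]
(130, 350) [0.501 0.453 0.025]
(70, 335) [0.56  0.531 0.131]
(200, 205) [ 0.747 -0.021  0.027]
(265, 195) [ 0.537 -0.111  0.108]
(110, 215) [0.817 0.248 0.137]
(185, 225) [0.622 0.142 0.124]
9796 [ 0.250001   -0.4498252   0.13003205] [0.74996782 0.44994181 0.73124658]
```

Request:
drive_tool(
  moves=[
    [3.2, -1.32, 0, 3.5, 9],
    [3.1, -1.5, 0, 3.5, 9],
    [3.0, -1.7, 0, 3.5, 9],
    [2.9, -1.9, 0, 3.5, 9],
    [2.8, -2.05, 0, 3.5, 9],
    [2.65, -2.2, 0, 3.5, 9],
    [2.5, -2.4, 0, 3.5, 9],
    [2.35, -2.55, 0, 3.5, 9],
  ],
)

```text
time_s: 2.1
ee_pos: [0.4589, -0.0441, 0.4048]
tool_rot: [2.976, 1.005, 0.0]
ft_force: [-0.5, 0.3, -0.6]
finger_gap: 0.0901
```

Request:
drive_tool(
  moves=[
    [2.2, -2.7, 0, 3.5, 9],
    [2.0, -2.8, 0, 3.5, 9],
    [1.85, -2.9, 0, 3.5, 9],
    [1.65, -3.0, 0, 3.5, 9],
    [1.5, -3.1, 0, 3.5, 9],
    [1.3, -3.2, 0, 3.5, 9],
    [1.1, -3.3, 0, 3.5, 9],
    [0.9, -3.35, 0, 3.5, 9],
  ],
)

```text
time_s: 2.9
ee_pos: [0.4684, 0.2321, 0.4048]
tool_rot: [3.131, 0.255, 0.001]
ft_force: [1.2, -0.1, 0.1]
finger_gap: 0.0899
```

Request:
drive_tool(
  moves=[
    [0, 0, 0, 0, 9],
    [0, 0, 0, 0, 9],
    [0, 0, 0, 0, 9],
  ],
)

```text
time_s: 3.2
ee_pos: [0.4684, 0.2306, 0.4046]
tool_rot: [3.13, 0.261, -0.0]
ft_force: [-0.1, -0.1, -0.0]
finger_gap: 0.09
```

```bash
python3 - <<'E'
from h import *
plan(.47,.232,.21,9,9);print(pose()[3]['joints'])
c=cap('wrist','w2.png');W=cloud(c);np.savez('w2.npz',W=W,F=c['frame'])
E
```

```text
tip [0.4684 0.2306 0.2146] yaw 9.54 tilt [-2.e-04 -5.e-04 -1.e+00] F [-0.11 -0.1  -0.03] t 3.2 gap 0.09
1 [[0.19, -0.11, 0.46, 0.54, 9.0]]
[ 2.25883585e-01  2.07954344e-02  1.74421630e+00 -4.82513458e-04
  1.37684612e+00  1.63022865e+00]
```

View pics/w2.png

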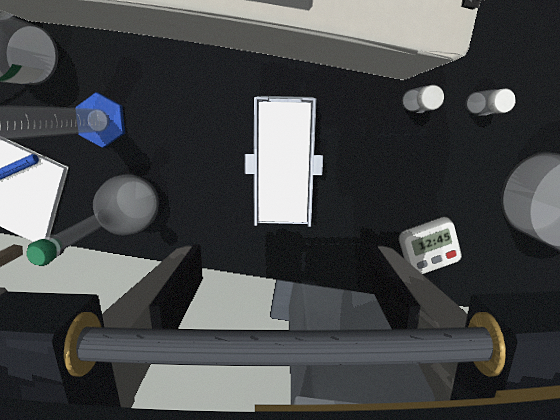

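The wrist view shows the plate at columns 257–312 and rows 98–224. The notched back wall is at the top (world +x) and the open mouth is at the bottom (world −x). The machine's wall is near row 75 behind the notch.

```bash
python3 - <<'E'
from h import *
w=np.load('w2.npz');W=w['W'];F=w['F'].min(2);x,y,z=W[...,0],W[...,1],W[...,2]
vv,uu=np.mgrid[:420,:560]
box=(uu>235)&(uu<330)&(vv>88)&(vv<232)
for t in(200,225,240):
  m=box&(F>t)&(z>.038)&(z<.0475)
  n,L,st,_=cv2.connectedComponentsWithStats(m.astype(np.uint8));m=L==1+np.argmax(st[1:,4])
  r=cv2.minAreaRect(W[m][:,:2].astype(np.float32));print(t,m.sum(),np.round(r[0],4),np.round(r[1],4),round(r[2],2),np.median(z[m]))
m=box&(z>.02);r=cv2.minAreaRect(W[m][:,:2].astype(np.float32));print('disp',np.round(r[0],4),np.round(r[1],4),round(r[2],2))
for u in(270,284,300): print([(v,)+tuple(np.round(W[v,u],3)) for v in range(88,106,2)]+[(v,)+tuple(np.round(W[v,u],3)) for v in range(218,232,2)])
for u in(200,240,284,320,380): 
  k=np.argwhere((z[:95,u]>.02)).max(); print('machine',u,k,np.round(W[k,u],3),np.round(W[k-10,u],3),np.round(W[max(k-30,0),u],3))
q=(W[...,0]>.5)&(W[...,0]<.75)&(y>.1)&(y<.4)&(vv<100)&(z>.06);print('mach',np.percentile(z[q],[5,50,99]),x[q].min())
a=cv2.resize(w['F'][85:235,235:335],None,fx=4,fy=4,interpolation=2);cv2.imwrite('pics/c2.png',a)
E
```

```text
200 5963 [0.497  0.2367] [0.1233 0.0495] 8.53 0.0446612227582075
225 5896 [0.4973 0.2368] [0.1223 0.0494] 8.53 0.04466542814440372
240 673 [0.4986 0.2371] [0.1192 0.0491] 8.53 0.04466145647279551
disp [0.5001 0.2373] [0.1308 0.077 ] 9.54
[(88, np.float64(0.572), np.float64(0.264), np.float64(0.001)), (90, np.float64(0.57), np.float64(0.264), np.float64(0.0)), (92, np.float64(0.567), np.float64(0.263), np.float64(0.001)), (94, np.float64(0.565), np.float64(0.263), np.float64(0.001)), (96, np.float64(0.562), np.float64(0.262), np.float64(0.023)), (98, np.float64(0.56), np.float64(0.261), np.float64(0.022)), (100, np.float64(0.558), np.float64(0.261), np.float64(0.028)), (102, np.float64(0.555), np.float64(0.26), np.float64(0.044)), (104, np.float64(0.554), np.float64(0.259), np.float64(0.044)), (218, np.float64(0.441), np.float64(0.242), np.float64(0.046)), (220, np.float64(0.438), np.float64(0.241), np.float64(0.044)), (222, np.float64(0.435), np.float64(0.241), np.float64(0.039)), (224, np.float64(0.42), np.float64(0.24), np.float64(-0.001)), (226, np.float64(0.418), np.float64(0.24)
[... 1909 characters left out ...]
oat64(0.039)), (224, np.float64(0.426), np.float64(0.205), np.float64(0.0)), (226, np.float64(0.424), np.float64(0.205), np.float64(0.0)), (228, np.float64(0.422), np.float64(0.204), np.float64(0.001)), (230, np.float64(0.419), np.float64(0.204), np.float64(0.001))]
machine 200 41 [0.604 0.339 0.023] [0.605 0.329 0.065] [0.607 0.315 0.123]
machine 240 47 [0.604 0.298 0.024] [0.605 0.294 0.062] [0.606 0.286 0.125]
machine 284 55 [0.604 0.254 0.021] [0.605 0.254 0.061] [0.606 0.255 0.123]
machine 320 62 [0.603 0.217 0.021] [0.605 0.222 0.06 ] [0.606 0.229 0.123]
machine 380 73 [0.604 0.156 0.022] [0.604 0.168 0.067] [0.607 0.185 0.123]
mach [0.07054599 0.12539752 0.13402582] 0.6027332453801962
```

View pics/c2.png

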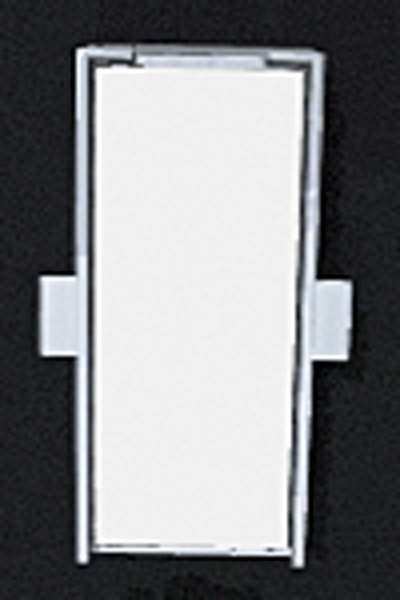

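```bash
python3 - <<'E'
from h import *
plan(.5658,.2821,.21,9,5)
E
```

```text
tip [0.4683 0.2306 0.2147] yaw 9.53 tilt [-1.e-04 -4.e-04 -1.e+00] F [ 0.53 -0.67  0.08] t 3.25 gap 0.0899
3 [[3.49, -1.16, 0.16, 0.18, 5.0], [3.49, -1.17, 0.16, 0.18, 5.0], [3.48, -1.18, 0.16, 0.18, 5.0]]
```

Request:
drive_tool(
  moves=[
    [3.49, -1.16, 0, 0.18, 5],
    [3.49, -1.17, 0, 0.18, 5],
    [3.48, -1.18, 0, 0.18, 5],
    [0, 0, 3, 0, 5],
    [0, 0, 3, 0, 5],
    [0, 0, 3, 0, 5],
    [0, 0, 3, 0, 5],
    [0, 0, 0, 0, 5],
  ],
)

```text
time_s: 4.05
ee_pos: [0.5639, 0.2819, 0.2797]
tool_rot: [3.13, 0.246, -0.015]
ft_force: [-1.1, 0.5, -0.9]
finger_gap: 0.05
```

Request:
drive_tool(
  moves=[
    [0, 0, 0, 0, 5],
    [0, 0, 0, 0, 5],
  ],
)

```text
time_s: 4.25
ee_pos: [0.5665, 0.2835, 0.2872]
tool_rot: [-3.131, -0.248, -0.006]
ft_force: [0.6, -0.6, 0.8]
finger_gap: 0.0501
```

```bash
python3 - <<'E'
from h import *
plan(.5658,.2821,.0415,9,5)
c=cap('wrist','w3.png')
E
```

```text
tip [0.5665 0.2835 0.0972] yaw 9.06 tilt [ 0.0037  0.001  -1.    ] F [ 0.57 -0.6   0.79] t 4.25 gap 0.0501
2 [[-0.04, 0.07, 2.79, 0.03, 5.0], [-0.04, 0.07, 2.79, 0.03, 5.0]]
```

View pics/w3.png

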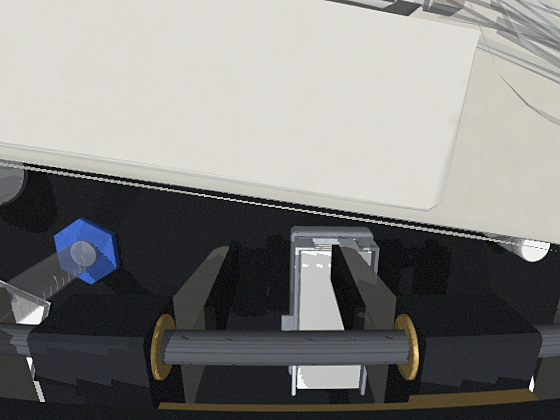

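Finger A (right, tip near (340,255)) is above the dispenser's back end, whose notch is at about (338,240). Finger B is clear to the left. I'll check this by projection.

```bash
python3 - <<'E'
from h import *
c=cap('wrist');p,psi,M,s=pose()
for dx in(-.01,.01):
  for y in(.025,.043): print('tip',dx,y,proj(c,p+M@[dx,y,.19]))
o=np.array([.4985,.237]);a=np.radians(9);ex=np.array([np.cos(a),np.sin(a)]);ey=np.array([-ex[1],ex[0]])
for X,Y,Z in((60,25,44),(60,-25,44),(65,16,47),(65,-16,47),(65,28,47),(65,-28,47)):print(X,Y,proj(c,np.append(o+ex*X/1e3+ey*Y/1e3,Z/1e3)))
D=(p[:2]-o);print('disp coords tcp',D@ex,D@ey)
cv2.imwrite('pics/c3.png',cv2.resize(c['frame'][215:300,280:410],None,fx=6,fy=6,interpolation=2))
plan(.5658,.2821,.0415,9,5)
E
```

```text
tip -0.01 0.025 [330.63914157 278.24012695]
tip -0.01 0.043 [363.04519029 278.04784336]
tip 0.01 0.025 [332.09482389 244.24074354]
tip 0.01 0.043 [365.50702611 244.14187929]
60 25 [300.35924693 251.22719286]
60 -25 [370.91244194 251.12929845]
65 16 [313.65624767 246.0863304 ]
65 -16 [359.64218414 246.0377787 ]
65 28 [296.32102044 246.07809534]
65 -28 [376.73300972 245.99303151]
disp coords tcp 0.07427712701991063 0.0356548360438796
tip [0.5663 0.2838 0.0972] yaw 9.08 tilt [ 0.0039  0.0011 -1.    ] F [ 1.05  0.37 -0.83] t 4.35 gap 0.0502
2 [[-0.04, 0.08, 2.78, 0.04, 5.0], [-0.04, 0.08, 2.78, 0.04, 5.0]]
```

View pics/c3.png

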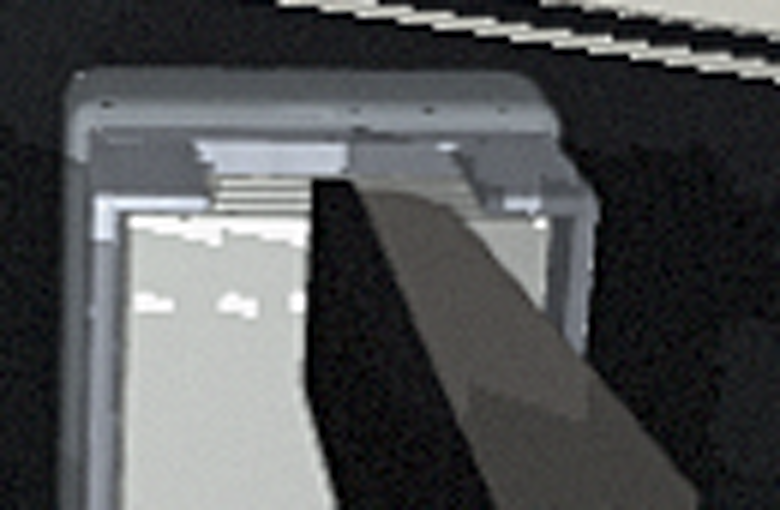

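The crop shows the notch at crop columns 205–475, which matches my projection within about 1 px. The plate ends are visible through it, and the finger is inside its width with its front face about 4 mm behind the plate.

Request:
drive_tool(
  moves=[
    [0, 0, 1.5, 0, 5],
    [0, 0, 1.5, 0, 5],
    [0, 0, 1.5, 0, 5],
    [0, 0, 0.7, 0, 5],
    [0, 0, 0.2, 0, 5],
    [0, 0, 0, 0, 5],
    [0, 0, 0, 0, 5],
    [0, 0, 0, 0, 5],
  ],
)

```text
time_s: 5.15
ee_pos: [0.5658, 0.284, 0.2315]
tool_rot: [-3.131, -0.249, -0.002]
ft_force: [0.4, -0.0, 0.1]
finger_gap: 0.0502
```

```bash
python3 - <<'E'
from h import *
plan(.5658,.2821,.0415,9,5)
E
```

```text
tip [0.5658 0.284  0.0415] yaw 9.1 tilt [ 1.5e-03  4.0e-04 -1.0e+00] F [ 0.4  -0.02  0.13] t 5.15 gap 0.0502
1 [[-0.03, 0.18, 0.0, 0.1, 5.0]]
```

Request:
drive_tool(
  moves=[
    [-0.3, 0, 0, 0, 5],
    [-0.5, 0, 0, 0, 5],
    [-0.6, 0, 0, 0, 5],
    [-0.6, 0, 0, 0, 5],
    [-0.6, 0, 0, 0, 5],
    [-0.6, 0, 0, 0, 5],
    [-0.6, 0, 0, 0, 5],
    [0, 0, 0, 0, 5],
  ],
)

```text
time_s: 5.95
ee_pos: [0.5271, 0.2778, 0.2306]
tool_rot: [3.132, 0.25, -0.001]
ft_force: [0.3, -0.3, 1.2]
finger_gap: 0.0502
```

Request:
drive_tool(
  moves=[
    [-0.5, 0, 0, 0, 5],
    [-0.5, 0, 0, 0, 5],
    [-0.3, 0, 0, 0, 5],
    [-0.1, 0, 0, 0, 5],
    [0, 0, 0, 0, 5],
    [0, 0, 0, 0, 5],
    [0, 0, 0, 0, 5],
  ],
)

```text
time_s: 6.65
ee_pos: [0.5142, 0.2756, 0.2307]
tool_rot: [-3.132, -0.249, -0.0]
ft_force: [-0.4, 0.3, 0.6]
finger_gap: 0.0496
```

```bash
python3 - <<'E'
from h import *
plan(.5658,.2821,.0415,9,5)
c=cap('scene','s2.png');W=cloud(c);F=c['frame'].min(2)
vv,uu=np.mgrid[:420,:560];z=W[...,2]
m=(uu>160)&(uu<250)&(vv>260)&(vv<330)&(F>200)&(z>.038)&(z<.05)
r=cv2.minAreaRect(W[m][:,:2].astype(np.float32));print(r,m.sum());
c2=cap('side');b=c2['frame'][140:200,190:280]
a=c['frame'][250:330,150:250]
cv2.imwrite('pics/c4.png',cv2.resize(a,None,fx=6,fy=6,interpolation=2))
E
```

```text
tip [0.5142 0.2756 0.0407] yaw 9.09 tilt [ 1.e-04  1.e-04 -1.e+00] F [-0.4   0.34  0.59] t 6.65 gap 0.0496
2 [[2.6, 0.09, -0.04, 0.05, 5.0], [2.6, 0.09, -0.04, 0.05, 5.0]]
((0.5388287305831909, 0.24561287462711334), (0.03701959550380707, 0.045731499791145325), 22.58768653869629) 74
```

View pics/c4.png

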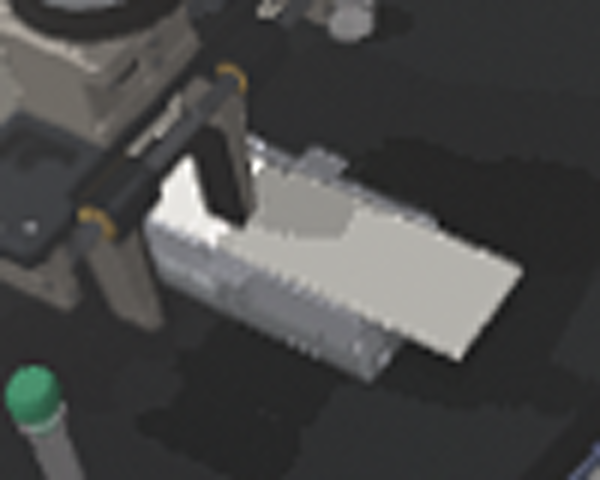

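The plate lies flat and juts out over the lip; its overhanging corners are at crop (520,270) and (460,355). Next I'll measure the front end and retreat.

```bash
python3 - <<'E'
from h import *
c=cap('scene');W=cloud(c);z=W[...,2]
o=np.array([.4985,.237]);a=np.radians(9);ex=np.array([np.cos(a),np.sin(a)]);ey=np.array([-ex[1],ex[0]])
X=(W[...,:2]-o)@ex;Y=(W[...,:2]-o)@ey
m=(X<-.07)&(X>-.16)&(abs(Y)<.05)&(z>.03)&(z<.06)
print(m.sum(),np.percentile(X[m],[.5,2]),np.percentile(Y[m],[1,50,99]),np.percentile(z[m],[5,50,95]))
r=cv2.minAreaRect(W[m][:,:2].astype(np.float32));print(r)
E
```

```text
270 [-0.11014656 -0.10941409] [-0.02581714  0.00022559  0.02388594] [0.04136946 0.04392255 0.04620439]
((0.4101334810256958, 0.22171568870544434), (0.04026126116514206, 0.05160153657197952), 11.059720039367676)
```

Request:
drive_tool(
  moves=[
    [0.1, 0, -1, 0, 5],
    [0, 0, -3, 0, 5],
    [0, 0, -4, 0, 5],
    [0, 0, -4, 0, 6],
    [0, 0, 0, 0, 8],
  ],
)

```text
time_s: 7.3
ee_pos: [0.517, 0.2764, 0.3587]
tool_rot: [-3.129, -0.249, -0.021]
ft_force: [0.8, 0.5, -0.1]
finger_gap: 0.064
```

```bash
python3 - <<'E'
from h import *
plan(.4165,.2240,.12,9,8)
E
```

```text
tip [0.517  0.2764 0.1687] yaw 9.1 tilt [ 0.0129  0.0038 -0.9999] F [ 0.76  0.5  -0.11] t 7.3 gap 0.064
3 [[-3.59, 1.2, 1.62, 0.03, 8.0], [-3.58, 1.2, 1.62, 0.03, 8.0], [-3.58, 1.2, 1.62, 0.03, 8.0]]
```

Request:
drive_tool(
  moves=[
    [-3.5, 1.2, 0, 0, 8],
    [-3.5, 1.2, 0, 0, 8],
    [-3.5, 1.17, 0, 0, 8],
    [0, 0, 3, 0, 8],
    [0, 0, 3, 0, 8],
    [0, 0, 2, 0, 7.5],
    [0, 0, 0, 0, 7.5],
    [0, 0, 0, 0, 7.5],
  ],
)

```text
time_s: 8.1
ee_pos: [0.4171, 0.224, 0.271]
tool_rot: [3.132, 0.249, -0.0]
ft_force: [0.4, -0.0, 0.2]
finger_gap: 0.075
```

Request:
drive_tool(
  moves=[
    [0, 0, 0, 0, 7.5],
    [0, 0, 0, 0, 7.5],
  ],
)

```text
time_s: 8.3
ee_pos: [0.4177, 0.2241, 0.2721]
tool_rot: [-3.131, -0.249, -0.004]
ft_force: [0.3, 0.7, 1.6]
finger_gap: 0.0751
```

```bash
python3 - <<'E'
from h import *
plan(.4165,.2240,.0235,9,7.5)
c=cap('wrist');W=cloud(c);z=W[...,2]
o=np.array([.4985,.237]);a=np.radians(9);ex=np.array([np.cos(a),np.sin(a)]);ey=np.array([-ex[1],ex[0]])
X=(W[...,:2]-o)@ex;Y=(W[...,:2]-o)@ey
m=(X<-.07)&(X>-.16)&(abs(Y)<.03)&(z>.036)&(z<.052)
print(m.sum(),np.percentile(X[m],[.5,2]),np.percentile(Y[m],[1,50,99]),np.percentile(z[m],[5,50,95]))
E
```

```text
tip [0.4177 0.2241 0.0821] yaw 9.1 tilt [ 2.5e-03  6.0e-04 -1.0e+00] F [0.3  0.71 1.61] t 8.3 gap 0.0751
2 [[-0.06, -0.0, 2.93, 0.05, 7.5], [-0.06, -0.0, 2.93, 0.05, 7.5]]
4278 [-0.10929683 -0.10850084] [-0.0255219  -0.00106966  0.02337681] [0.04373091 0.04473862 0.04573624]
```

Request:
drive_tool(
  moves=[
    [0, 0, 2, 0, 7.5],
    [0, 0.05, 2, 0, 7.5],
    [0, 0.05, 1.3, 0, 7.5],
    [0, 0, 0.5, 0, 7.5],
    [0, 0, 0, 0, 7.5],
    [0, 0, 0, 0, 7.5],
  ],
)

```text
time_s: 8.95
ee_pos: [0.4177, 0.2231, 0.2135]
tool_rot: [-3.131, -0.249, -0.002]
ft_force: [0.2, -0.2, 0.4]
finger_gap: 0.0751
```

```bash
python3 - <<'E'
from h import *
plan(.4165,.2240,.0235,9,7.5)
E
```

```text
tip [0.4177 0.2231 0.0235] yaw 9.09 tilt [ 1.3e-03  3.0e-04 -1.0e+00] F [ 0.22 -0.25  0.44] t 8.95 gap 0.0751
1 [[-0.1, -0.11, -0.0, 0.09, 7.5]]
```

Request:
drive_tool(
  moves=[
    [0, 0, 0, 0, 6],
    [0, 0, 0, 0, 5.3],
    [0, 0, 0, 0, 4.9],
    [0, 0, 0, 0, 4.6],
    [0, 0, 0, 0, 4.5],
    [0, 0, 0, 0, 4.5],
    [0, 0, 0, 0, 4.5],
  ],
)

```text
time_s: 9.65
ee_pos: [0.4174, 0.223, 0.2129]
tool_rot: [-3.132, -0.249, -0.001]
ft_force: [-0.2, 0.4, 1.8]
finger_gap: 0.049
```

Request:
drive_tool(
  moves=[
    [0, 0, -0.5, 0, 4.5],
    [0, 0, -1, 0, 4.5],
    [0, 0, -1.5, 0, 4.5],
    [0, 0, -2, 0, 4.5],
    [0, 0, -3, 0, 4.5],
    [0, 0, -3, 0, 4.5],
    [0, 0, -2, 0, 4.5],
    [0, 0, 0, 0, 4.5],
  ],
)

```text
time_s: 10.45
ee_pos: [0.4182, 0.2232, 0.3465]
tool_rot: [-3.131, -0.249, -0.011]
ft_force: [0.1, -0.4, -0.4]
finger_gap: 0.0491
```

```bash
python3 - <<'E'
from h import *
p,psi,M,s=pose();plan(.4,-.2,.15,66,4.5)
c=cap('wrist');W=cloud(c);L=(W-p)@M
z=W[...,2]
def rep(W,L,t):
  m=(abs(L[...,1])<.03)&(L[...,0]>-.06)&(L[...,0]<.15)&(abs(L[...,2]-.169)<.02)
  if m.sum()<50: print(t,m.sum());return
  P=L[m];A=np.c_[P[:,:2],np.ones(len(P))];k=np.linalg.lstsq(A,P[:,2],rcond=None)[0]
  print(t,m.sum(),'x',np.percentile(P[:,0],[.5,99.5]),'y',np.percentile(P[:,1],[1,99]),'plane',np.round(k,4));r=cv2.minAreaRect(P[:,:2].astype(np.float32));print(r)
rep(W,L,'wrist')
c=cap('scene');W=cloud(c);rep(W,(W-p)@M,'scene')
E
```

```text
tip [0.4182 0.2232 0.1565] yaw 9.1 tilt [ 0.0071  0.0017 -1.    ] F [ 0.14 -0.42 -0.43] t 10.45 gap 0.0491
12 [[-0.71, 3.46, 0.05, -4.74, 4.5], [-0.99, 3.39, 0.05, -4.74, 4.5], [-1.27, 3.29, 0.05, -4.74, 4.5], [-1.54, 3.18, 0.05, -4.74, 4.5], [-1.79, 3.04, 0.05, -4.74, 4.5], [-2.04, 2.88, 0.05, -4.74, 4.5], [-2.27, 2.7, 0.05, -4.74, 4.5], [-2.49, 2.51, 0.05, -4.74, 4.5], [-2.68, 2.29, 0.05, -4.74, 4.5], [-2.86, 2.06, 0.05, -4.74, 4.5], [-3.03, 1.82, 0.05, -4.74, 4.5], [-3.17, 1.56, 0.05, -4.74, 4.5]]
wrist 28912 x [-0.02601629  0.09214989] y [-0.02560958  0.02526356] plane [0.0153 0.0002 0.1677]
((0.03248511999845505, 2.9206275939941406e-06), (0.12043938040733337, 0.05998579412698746), 0.010540963150560856)
scene 339 x [-0.02917847  0.01298001] y [-0.02845345  0.02807056] plane [-0.0386 -0.1135  0.1692]
((-0.009515676647424698, -0.0005146563053131104), (0.05881894379854202, 0.04297230765223503), 84.70006561279297)
```

```bash
python3 - <<'E'
from h import *
plan(.4312,-.3605,.15,66,4.5)
E
```

```text
tip [0.417  0.2229 0.1526] yaw 9.1 tilt [ 2.e-04  1.e-04 -1.e+00] F [-0.18  0.69 -1.23] t 10.55 gap 0.0492
17 [[-0.46, 3.4, 0.02, -3.35, 4.5], [-0.66, 3.37, 0.02, -3.35, 4.5], [-0.85, 3.32, 0.02, -3.35, 4.5], [-1.05, 3.27, 0.02, -3.35, 4.5], [-1.24, 3.2, 0.02, -3.35, 4.5], [-1.42, 3.13, 0.02, -3.35, 4.5], [-1.6, 3.04, 0.02, -3.35, 4.5], [-1.77, 2.94, 0.02, -3.35, 4.5], [-1.94, 2.83, 0.02, -3.35, 4.5], [-2.11, 2.71, 0.02, -3.35, 4.5], [-2.26, 2.58, 0.02, -3.35, 4.5], [-2.41, 2.45, 0.02, -3.35, 4.5], [-2.55, 2.3, 0.02, -3.35, 4.5], [-2.68, 2.15, 0.02, -3.35, 4.5], [-2.8, 1.99, 0.02, -3.35, 4.5], [-2.91, 1.82, 0.02, -3.35, 4.5], [-3.01, 1.65, 0.02, -3.35, 4.5]]
```

Request:
drive_tool(
  moves=[
    [-0.2, 1.7, 0, -1.7, 4.5],
    [-0.25, 1.7, 0, -1.65, 4.5],
    [-0.66, 3.37, 0, -3.35, 4.5],
    [-0.85, 3.32, 0, -3.35, 4.5],
    [-1.05, 3.27, 0, -3.35, 4.5],
    [-1.24, 3.2, 0, -3.35, 4.5],
    [-1.42, 3.13, 0, -3.35, 4.5],
    [-1.6, 3.04, 0, -3.35, 4.5],
  ],
)

```text
time_s: 11.35
ee_pos: [0.4228, -0.0184, 0.3408]
tool_rot: [-3.013, -0.883, 0.004]
ft_force: [0.2, -0.0, -0.8]
finger_gap: 0.0491
```

Request:
drive_tool(
  moves=[
    [-1.77, 2.94, 0, -3.35, 4.5],
    [-1.94, 2.83, 0, -3.35, 4.5],
    [-2.11, 2.71, 0, -3.35, 4.5],
    [-2.26, 2.58, 0, -3.35, 4.5],
    [-2.41, 2.45, 0, -3.35, 4.5],
    [-2.55, 2.3, 0, -3.35, 4.5],
    [-2.68, 2.15, 0, -3.35, 4.5],
    [-2.8, 2.0, 0, -3.35, 4.5],
  ],
)

```text
time_s: 12.15
ee_pos: [0.4298, -0.2929, 0.3405]
tool_rot: [-2.725, -1.556, 0.001]
ft_force: [0.8, -0.4, -1.2]
finger_gap: 0.0491
```

Request:
drive_tool(
  moves=[
    [-2.91, 1.82, 0, -3.35, 4.5],
    [-1.5, 0.85, 0, -1.7, 4.5],
    [-1.5, 0.8, 0, -1.65, 4.5],
    [0, 0, 0, 0, 4.5],
    [0, 0, 0, 0, 4.5],
    [0, 0, 0, 0, 4.5],
  ],
)

```text
time_s: 12.75
ee_pos: [0.4326, -0.3594, 0.3418]
tool_rot: [-2.632, -1.711, -0.0]
ft_force: [-0.3, 0.3, -0.7]
finger_gap: 0.0488
```

```bash
cat > bed.py <<'E'
from h import *
O=np.array([.4609,-.2938]);a=np.radians(66);EX=np.array([np.cos(a),np.sin(a)]);EY=np.array([-EX[1],EX[0]])
def bedc(W): return (W[...,:2]-O)@EX,(W[...,:2]-O)@EY
E
python3 - <<'E'
from bed import *
plan(.4312,-.3605,.032,66,4.5)
p=pose()[0];print('bed',bedc(p))
c=cap('wrist','w5.png');W=cloud(c);X,Y=bedc(W);z=W[...,2]
# cheeks & stop seen around
m=(X>.035)&(X<.058)&(abs(Y)<.045)&(z>.048)&(z<.058)
for s in(1,-1):
  q=Y[m&(Y*s>0)]; print(s,len(q),np.percentile(q,[2,50,98]) if len(q) else '')
m=(abs(Y)<.012)&(X>.04)&(X<.085)&(z>.051)&(z<.062);print('stop',m.sum(),np.percentile(X[m],[1,5,99]) if m.any() else '')
m=(abs(Y)<.03)&(z>.14)&(z<.19)&(X<.05);print('plate',m.sum(),np.percentile(X[m],99.5),np.percentile(Y[m],[.5,99.5]))
E
```

```text
tip [ 0.4326 -0.3594  0.1518] yaw 66.05 tilt [-0.0011  0.0018 -1.    ] F [-0.26  0.34 -0.67] t 12.75 gap 0.0488
4 [[-0.04, -0.02, 2.99, 0.01, 4.5], [-0.04, -0.02, 2.99, 0.01, 4.5], [-0.04, -0.02, 2.99, 0.01, 4.5], [-0.04, -0.02, 2.99, 0.01, 4.5]]
bed (np.float64(-0.07143466947336309), np.float64(-0.0008074151951752589))
1 243 [0.02774614 0.03034585 0.03331038]
-1 262 [-0.03338779 -0.03001952 -0.02728543]
stop 1201 [0.05921921 0.05955723 0.08250858]
plate 28714 0.021570490990053988 [-0.02753794  0.02748349]
```

View pics/w5.png

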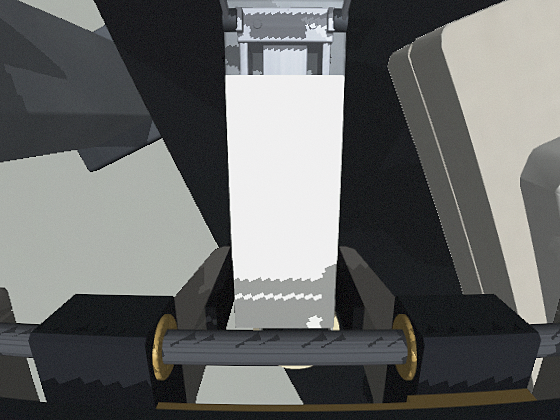

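The plate is held level and centred, with its leading edge at row 75. The cheeks and stop measured in the bed frame agree with the description: cheeks at ±27.5 mm, stop at 59.6 mm.

Request:
drive_tool(
  moves=[
    [0, -0.08, 3, 0, 4.5],
    [0, 0, 3, 0, 4.5],
    [0, 0, 3, 0, 4.5],
    [0, 0, 2, 0, 4.5],
    [0, 0, 1, 0, 4.5],
    [0, 0, 0, 0, 4.5],
    [0, 0, 0, 0, 4.5],
    [0, 0, 0, 0, 4.5],
  ],
)

```text
time_s: 13.6
ee_pos: [0.4325, -0.3606, 0.2243]
tool_rot: [2.632, 1.711, 0.0]
ft_force: [0.2, -0.4, -1.3]
finger_gap: 0.0488
```

```bash
python3 - <<'E'
from bed import *
plan(.4312,-.3605,.029,66,4.5)
p=pose()[0];print('bed',bedc(p))
E
```

```text
tip [ 0.4325 -0.3606  0.0343] yaw 66.05 tilt [ 0.0018 -0.0023 -1.    ] F [ 0.22 -0.42 -1.27] t 13.6 gap 0.0488
1 [[-0.04, -0.12, 0.53, 0.05, 4.5]]
bed (np.float64(-0.0725846887303219), np.float64(-0.0012076388550189177))
```

Request:
drive_tool(
  moves=[
    [0, -0.1, 0.3, 0, 4.5],
    [0, 0, 0.2, 0, 4.5],
    [0, 0, 0, 0, 4.5],
    [0.5, 0, 0, 0, 4.5],
    [0.5, 0, 0, 0, 4.5],
    [0.5, 0, 0, 0, 4.5],
    [0, 0, 0, 0, 4.5],
    [0, 0, 0, 0, 4.5],
  ],
)

```text
time_s: 14.4
ee_pos: [0.4372, -0.3458, 0.2177]
tool_rot: [2.634, 1.713, -0.0]
ft_force: [0.9, -0.3, -0.0]
finger_gap: 0.0491
```

```bash
python3 - <<'E'
from bed import *
plan(.4312,-.3605,.029,66,4.5)
p=pose()[0];print('bed',bedc(p))
E
```

```text
tip [ 0.4372 -0.3458  0.0277] yaw 66.07 tilt [ 0.e+00 -1.e-04 -1.e+00] F [ 0.94 -0.3  -0.04] t 14.4 gap 0.0491
1 [[-1.59, 0.04, -0.13, 0.07, 4.5]]
bed (np.float64(-0.05711264110496423), np.float64(0.00046820326757034657))
```

Request:
drive_tool(
  moves=[
    [0.5, 0.03, 0, 0, 4.5],
    [0.5, 0, 0, 0, 4.5],
    [0.5, 0, 0, 0, 4.5],
    [0, 0, 0.05, 0, 4.5],
    [0, 0, 0, 0, 4.5],
    [0, 0, 0, 0, 4.5],
  ],
)

```text
time_s: 15.0
ee_pos: [0.4435, -0.3325, 0.2172]
tool_rot: [2.634, 1.712, -0.0]
ft_force: [-0.4, 0.4, -0.6]
finger_gap: 0.0491
```

```bash
cat > chk.py <<'E'
from bed import *
p,psi,M,s=pose();print('tcp bed',np.round(bedc(p),4),'z',round(p[2],4),'yaw',round(psi,2),'F bed',np.round([s['ft_force'][:2]@EX,s['ft_force'][:2]@EY,s['ft_force'][2]],2),'t',s['time_s'])
c=cap('wrist');W=cloud(c);X,Y=bedc(W);z=W[...,2];F=c['frame'].min(2)
m=(abs(Y)<.03)&(z>.042)&(z<.0535)&(X<.066)&(X>-.02)&(F>215)
print('plate',m.sum(),'X',np.percentile(X[m],[95,99,99.8]),'Y',np.percentile(Y[m],[.5,50,99.5]))
A=np.c_[X[m],Y[m],np.ones(m.sum())];print('plane',np.linalg.lstsq(A,z[m],rcond=None)[0])
E
python3 chk.py
```

```text
tcp bed [-0.0424  0.0002] z 0.2172 yaw 66.05 F bed [ 0.23  0.52 -0.55] t 15.0
plate 18358 X [0.04817024 0.05064769 0.05575202] Y [-0.02373076  0.0003461   0.02501128]
plane [-0.00422368  0.00168382  0.0487489 ]
```

Request:
drive_tool(
  moves=[
    [0.3, 0, 0, 0, 4.5],
    [0.3, 0, 0, 0, 4.5],
    [0.1, 0, 0, 0, 4.5],
    [0.1, 0, 0, 0, 4.5],
    [0, 0, 0, 0, 4.5],
    [0, 0, 0, 0, 4.5],
  ],
)

```text
time_s: 15.65
ee_pos: [0.4467, -0.3251, 0.2172]
tool_rot: [2.634, 1.712, 0.0]
ft_force: [0.3, -0.4, -0.2]
finger_gap: 0.0493
```

Request:
drive_tool(
  moves=[
    [0.1, 0, 0, 0, 4.5],
    [0, 0, 0, 0, 4.5],
  ],
)

```text
time_s: 15.85
ee_pos: [0.447, -0.3245, 0.2173]
tool_rot: [2.633, 1.712, -0.001]
ft_force: [-1.3, -2.8, -0.5]
finger_gap: 0.0493
```

```bash
python3 chk.py
```

```text
tcp bed [-0.0337  0.0002] z 0.2173 yaw 66.05 F bed [-3.14  0.06 -0.52] t 15.85
plate 19491 X [0.0542676  0.05688639 0.05780412] Y [-0.02374218  0.0007029   0.02502936]
plane [-0.00294658  0.00082832  0.04880211]
```

Request:
drive_tool(
  moves=[
    [0.1, 0, 0, 0, 4.5],
    [0.1, 0, 0, 0, 4.5],
    [0, 0, 0, 0, 4.5],
    [0, 0, 0, 0, 4.5],
  ],
)

```text
time_s: 16.3
ee_pos: [0.4474, -0.3239, 0.2177]
tool_rot: [2.631, 1.711, -0.005]
ft_force: [-5.4, -8.0, -0.9]
finger_gap: 0.0494
```

```bash
python3 chk.py
```

```text
tcp bed [-0.033   0.0001] z 0.2177 yaw 66.07 F bed [-9.53  1.64 -0.92] t 16.3
plate 19465 X [0.05421097 0.05697728 0.0578508 ] Y [-0.023805    0.00060054  0.02499294]
plane [-0.00746076  0.00070518  0.04904348]
```

Request:
drive_tool(
  moves=[
    [0, 0, 0, 0, 5],
    [0, 0, 0, 0, 5.5],
    [0, 0, 0, 0, 6.5],
    [0, 0, 0, 0, 7],
    [0, 0, 0, 0, 7],
    [0, 0, 0, 0, 7],
  ],
)

```text
time_s: 16.95
ee_pos: [0.448, -0.3222, 0.2172]
tool_rot: [-2.634, -1.712, -0.0]
ft_force: [-0.1, 0.1, 0.7]
finger_gap: 0.0701
```

```bash
python3 chk.py
```

```text
tcp bed [-0.0312  0.0002] z 0.2172 yaw 66.05 F bed [0.09 0.15 0.71] t 16.95
plate 19266 X [0.05431643 0.05706594 0.05794317] Y [-0.02379675  0.00039862  0.02499342]
plane [-0.00029968  0.000875    0.04865521]
```

Request:
drive_tool(
  moves=[
    [0, 0, -1, 0, 7],
    [0, 0, -2, 0, 7],
    [0, 0, -3, 0, 7],
    [0, 0, -4, 0, 7],
    [-1, 0, -3, 0, 5],
    [-2, 0, 0, 0, 3],
    [-2, 0, 0, 0, 1],
    [0, 0, 0, 0, 0],
  ],
)

```text
time_s: 17.8
ee_pos: [0.4269, -0.3696, 0.3484]
tool_rot: [2.634, 1.708, -0.001]
ft_force: [-0.7, 0.3, 0.6]
finger_gap: 0.0398
```

Request:
drive_tool(
  moves=[
    [0, 0, 0, 0, 0],
    [0, 0, 0, 0, 0],
    [0, 0, 0, 0, 0],
  ],
)

```text
time_s: 18.1
ee_pos: [0.428, -0.3673, 0.3471]
tool_rot: [-2.633, -1.713, -0.0]
ft_force: [-0.0, 1.3, -0.6]
finger_gap: 0.0159
```

```bash
sed -i 's/X>-.02/X>-.075/' chk.py; cat >> chk.py <<'E'
r=cv2.minAreaRect(np.c_[X[m],Y[m]].astype(np.float32));print('rect',r)
b=(z>.085)&(z<.115)&(X>.05)&(X<.11)&(abs(Y)<.05);print('bar',b.sum(),np.percentile(X[b],[1,50,99]) if b.any() else '',np.percentile(z[b],[50,99]) if b.any() else '',np.percentile(Y[b],[1,99]) if b.any() else '')
import sys
if len(sys.argv)>1: cv2.imwrite('pics/'+sys.argv[1],c['frame'])
E
python3 chk.py w6.png
```

```text
tcp bed [-0.0806  0.0002] z 0.3471 yaw 66.1 F bed [ 1.13  0.55 -0.62] t 18.1
plate 9522 X [0.05257744 0.05680036 0.05806407] Y [-0.02405175  0.00042981  0.02511902]
plane [0.00109164 0.00053507 0.04865784]
rect ((-0.0008018501102924347, 2.0973384380340576e-06), (0.11920978128910065, 0.05974270775914192), 0.10092932730913162)
bar 0
```

View pics/w6.png

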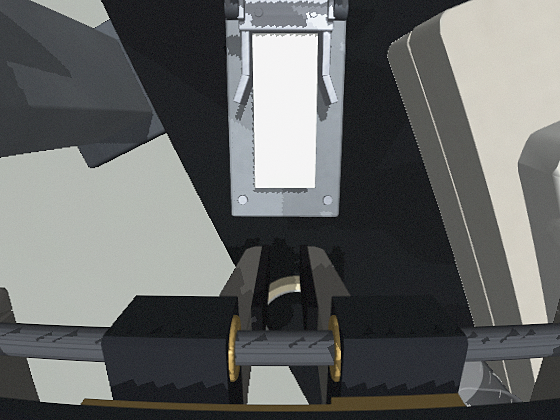

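Picture 11 shows the plate on the rail, centred between the cheeks with its leading edge (row 33) at the stop, and the bail still open. Next I'll move behind the bail bar.

Request:
drive_tool(
  moves=[
    [3, 0, 0, 0, 0],
    [4, 0, 0, 0, 0],
    [4, 0, 0, 0, 0],
    [4, 0, 0, 0, 0],
    [3, 0, 0, 0, 0],
    [0.9, 0, 0, 0, 0],
    [0, 0, 0, 0, 0],
    [0, 0, 0, 0, 0],
  ],
)

```text
time_s: 18.95
ee_pos: [0.5042, -0.196, 0.3472]
tool_rot: [2.634, 1.712, -0.001]
ft_force: [0.6, -0.2, -0.3]
finger_gap: 0.0004
```

Request:
drive_tool(
  moves=[
    [0, 0, 0, 0, 0],
    [0, 0, 0, 0, 0],
  ],
)

```text
time_s: 19.15
ee_pos: [0.504, -0.1964, 0.3472]
tool_rot: [2.635, 1.71, -0.0]
ft_force: [-0.2, 0.7, -0.1]
finger_gap: 0.0005
```

```bash
python3 - <<'E'
from bed import *
p,psi,M,s=pose();print('tcp bed',np.round(bedc(p),4),'tip z',round(p[2]-.19,4),psi,s['finger_gap'])
for n in('wrist','side'):
  c=cap(n);W=cloud(c);X,Y=bedc(W);z=W[...,2]
  for lab,m in(('bar ends',(z>.088)&(z<.108)&(X>.06)&(X<.11)&(abs(Y)>.022)&(abs(Y)<.042)),('low behind',(abs(Y)<.03)&(X>.092)&(X<.13)&(z>.02)&(z<.14)),('all mid',(abs(Y)<.02)&(X>.06)&(X<.13)&(z>.085)&(z<.14))):
    print(n,lab,m.sum(),*( [np.round(np.percentile(q[m],[1,50,99]),4) for q in(X,Y,z)] if m.any() else ''))
E
```

```text
tcp bed [0.1065 0.0002] tip z 0.1572 65.94979844642761 0.0004546536979779707
wrist bar ends 641 [0.0847 0.0896 0.0928] [-0.0414  0.0226  0.0416] [0.0963 0.101  0.1029]
wrist low behind 37 [0.092  0.0922 0.0926] [-0.0283  0.0201  0.0294] [0.0965 0.0988 0.101 ]
wrist all mid 67 [0.0866 0.0914 0.0924] [-0.0199 -0.017   0.0196] [0.0958 0.0999 0.103 ]
side bar ends 33 [0.0769 0.0838 0.0918] [-0.0404  0.0282  0.0407] [0.0889 0.097  0.1023]
side low behind 0
side all mid 51 [0.0705 0.0775 0.0915] [-0.0185  0.0001  0.019 ] [0.0945 0.0997 0.1055]
```

Request:
drive_tool(
  moves=[
    [0.3, 0, 0, 0, 0],
    [0, 0, 2, 0, 0],
    [0, 0, 2, 0, 0],
    [0, 0, 2, 0, 0],
    [0, 0, 1.4, 0, 0],
    [0, 0, 0, 0, 0],
    [0, 0, 0, 0, 0],
    [0, 0, 0, 0, 0],
  ],
)

```text
time_s: 20.05
ee_pos: [0.5061, -0.1929, 0.2744]
tool_rot: [2.632, 1.711, 0.001]
ft_force: [-0.2, -0.1, 0.5]
finger_gap: 0.0004
```

Request:
drive_tool(
  moves=[
    [-0.3, 0, 0, 0, 0],
    [-0.3, 0, 0, 0, 0],
    [-0.3, 0, 0, 0, 0],
    [-0.3, 0, 0, 0, 0],
    [-0.3, 0, 0, 0, 0],
    [0, 0, 0, 0, 0],
  ],
)

```text
time_s: 20.65
ee_pos: [0.4994, -0.2067, 0.2733]
tool_rot: [2.634, 1.711, -0.0]
ft_force: [0.5, 1.0, -0.7]
finger_gap: 0.0003
```

```bash
cat > bail.py <<'E'
from bed import *
p,psi,M,s=pose();print('tcp bed',np.round(bedc(p),4),'tip z',round(p[2]-.19,4),'F',s['ft_force'],s['time_s'])
for n in('side','scene'):
  c=cap(n);W=cloud(c);X,Y=bedc(W);z=W[...,2]
  m=(z>.055)&(z<.115)&(X>.0)&(X<.11)&(abs(Y)>.028)&(abs(Y)<.043)
  print(n,m.sum(),[tuple(np.round([X[m&(z>t)].mean() if (m&(z>t)).any() else 0,(m&(z>t)).sum()],4)) for t in(.055,.065,.075,.085,.095)])
E
python3 bail.py
```

```text
tcp bed [0.0952 0.0003] tip z 0.0833 F [ 0.50621281  1.02381163 -0.72197149] 20.65
side 73 [(np.float64(0.0701), np.float64(73.0)), (np.float64(0.0756), np.float64(38.0)), (np.float64(0.0778), np.float64(28.0)), (np.float64(0.0781), np.float64(26.0)), (np.float64(0.0786), np.float64(23.0))]
scene 32 [(np.float64(0.0776), np.float64(32.0)), (np.float64(0.0793), np.float64(24.0)), (np.float64(0.0799), np.float64(20.0)), (np.float64(0.0808), np.float64(16.0)), (np.float64(0.0812), np.float64(11.0))]
```

Request:
drive_tool(
  moves=[
    [-0.4, 0, 0, 0, 0],
    [-0.4, 0, 0, 0, 0],
    [-0.4, 0, 0, 0, 0],
    [-0.4, 0, 0, 0, 0],
    [-0.4, 0, 0, 0, 0],
    [-0.4, 0, 0, 0, 0],
    [-0.1, 0, 0, 0, 0],
    [0, 0, 0, 0, 0],
  ],
)

```text
time_s: 21.55
ee_pos: [0.4893, -0.2294, 0.2732]
tool_rot: [2.634, 1.712, -0.0]
ft_force: [-0.2, -0.1, 0.0]
finger_gap: 0.0008
```

Request:
drive_tool(
  moves=[
    [0, 0, 0, 0, 0],
    [0, 0, 0, 0, 0],
    [0, 0, 0, 0, 0],
    [0, 0, 0, 0, 0],
    [0, 0, 0, 0, 0],
    [0, 0, 0, 0, 0],
    [0, 0, 0, 0, 0],
    [0, 0, 0, 0, 0],
  ],
)

```text
time_s: 22.35
ee_pos: [0.4894, -0.2291, 0.2732]
tool_rot: [2.634, 1.712, 0.0]
ft_force: [-0.6, 0.6, 0.3]
finger_gap: 0.0003
```

```bash
python3 bail.py
```

```text
tcp bed [0.0706 0.0003] tip z 0.0832 F [-0.57674402  0.57089306  0.31263482] 22.35
side 71 [(np.float64(0.0547), np.float64(71.0)), (np.float64(0.0634), np.float64(8.0)), (np.int64(0), np.int64(0)), (np.int64(0), np.int64(0)), (np.int64(0), np.int64(0))]
scene 42 [(np.float64(0.0747), np.float64(42.0)), (np.float64(0.0742), np.float64(19.0)), (np.int64(0), np.int64(0)), (np.int64(0), np.int64(0)), (np.int64(0), np.int64(0))]
```

The bail has fallen: no bail points remain above 75 mm. I'll retreat upward and check.

Request:
drive_tool(
  moves=[
    [0, 0, -2, 0, 0],
    [0, 0, -4, 0, 0],
    [0, 0, -4, 0, 0],
    [-3, 0, -1, 0, 0],
    [-4, 0, 0, 0, 0],
    [-3, 0, 0, 0, 0],
    [0, 0, 0, 0, 0],
    [0, 0, 0, 0, 0],
  ],
)

```text
time_s: 23.25
ee_pos: [0.4486, -0.3207, 0.3831]
tool_rot: [-2.635, -1.71, -0.001]
ft_force: [0.4, 1.0, -0.3]
finger_gap: 0.0002
```

Request:
drive_tool(
  moves=[
    [0, 0, 0, 0, 0],
    [0, 0, 0, 0, 0],
    [0, 0, 0, 0, 0],
  ],
)

```text
time_s: 23.55
ee_pos: [0.4492, -0.3197, 0.3832]
tool_rot: [-2.633, -1.714, -0.0]
ft_force: [1.0, 0.4, 0.5]
finger_gap: 0.0001
```

```bash
python3 chk.py w7.png; python3 - <<'E'
from bed import *
c=cap('wrist');W=cloud(c);X,Y=bedc(W);z=W[...,2]
m=(abs(Y)>.027)&(abs(Y)<.043)&(X>.02)&(X<.075)&(z>.056)&(z<.08)
for l in np.arange(.02,.08,.005):
  q=m&(X>=l)&(X<l+.005)
  if q.any(): print(round(l,3),q.sum(),round(np.percentile(z[q],90),4))
# dispenser stack
s=cap('scene');W=cloud(s);o=np.array([.4985,.237]);a=np.radians(9);ex=np.array([np.cos(a),np.sin(a)])
D=W[...,:2]-o;x=D@ex;y=D@np.array([-ex[1],ex[0]]);z=W[...,2];F=s['frame'].min(2)
m=(abs(x)<.09)&(abs(y)<.024)&(z>.033)&(z<.05)&(F>190);print('stack',m.sum(),np.percentile(x[m],[.5,99.5]),np.percentile(y[m],[1,99]),np.median(z[m]))
E
```

```text
tcp bed [-0.0285  0.0002] z 0.3832 yaw 66.12 F bed [ 0.76 -0.72  0.5 ] t 23.55
plate 6062 X [0.05325589 0.05748762 0.05838058] Y [-0.02443837  0.00025698  0.02540185]
plane [0.00193711 0.00121997 0.04872085]
rect ((-0.0007743798196315765, 0.0005478840321302414), (0.059582218527793884, 0.11909083276987076), 89.15471649169922)
bar 0   
0.025 2 0.0608
0.03 194 0.0654
0.035 158 0.0653
0.04 50 0.0655
0.045 59 0.0657
0.05 59 0.0659
0.055 69 0.0659
0.06 128 0.0652
0.065 243 0.0672
0.07 237 0.0691
stack 650 [-0.05997303  0.0606503 ] [-0.0232212   0.02266222] 0.03973310753823511
```

View pics/w7.png

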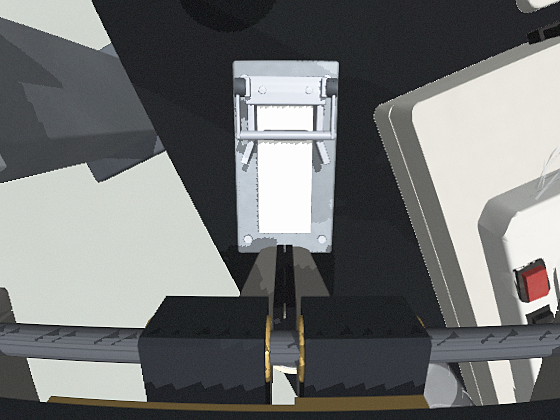

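Picture 12 shows the bail down across the plate at row 135, level along its arms. The plate still touches the stop and the gripper is clear, so I'm handing in.

```bash
python3 -c "
from plant import manip
print(manip.job_done(), manip.read_state()['time_s'])"
```

```text
the job is handed in; nothing more can be done
the job is handed in; nothing more can be done
```

The coating bed is ready for the next coat, and I handed the job in after about 24 s of the 72 s allowed. No verdict was reported.

**What I did**
- I pushed the top plate about 49 mm out over the lip with one finger through the thumb notch.
- I gripped the overhang across the plate's width, lifted it clear and laid it on the rail. I slid it against the stop until I felt about 9 N, then let go.
- I then pulled the bail forward from behind its bar, and it fell onto the plate.

**Last checks**
- **Plate:** it lies flat on the rail, with its centre about 0.8 mm short of the nominal home position and 0.5 mm off the centre line. Its angle is within 1° of the rail.
- **Bail:** it is down and level, with its arms at 65 to 66 mm along their length.
- **Other plates:** the plate below is still in place within about 1 mm, with its top at 40 mm. The two under it were not measured separately.
- **Robot:** the gripper is clear of everything.

**Not measured or not matching**
- The 0.8 mm is within the camera's 2 mm calibration error, so the contact force is the stronger evidence that the plate is home.
- I did not measure the pad's force on the plate. I judged it from the bail being level.
- I did not re-measure the timer, vials and tape roll. No contact with them was planned or seen.
- An early side-camera estimate put the bed about 5 mm from where the wrist camera did. I used the wrist value, which matched the cheeks and stop.

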